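# Slide a flow-cell cartridge under the spring clip of a bench sequencer

### The arm

A 6-joint arm with a two-finger parallel gripper is mounted at the origin on the work surface. World frame = base frame: x ahead of the robot, y to its left, z up, the work surface at z = 0. Lengths are in m, angles in degrees, forces in N, time in s.
With the tool pointing down it reaches from about 0.4 to 0.825 m from the base axis. Payload 7 kg.
Tool frame: the origin (TCP) lies at the very end of the fingers, on their centre line; the grasp point (between the pads) lies 19 mm behind it (ctrl.pinch_z is the distance from the TCP to the grasp point, in m); z points along the fingers, x is the direction in which the jaws open and shut, and the axes are right-handed (so a half turn about z gives the same grasp; the last joint's range is limited). The gripper opens to 88 mm and grips with 3 to 60 N. Pads are 19 mm wide; open, the fingers measure 130 mm over their backs; the gripper's body (78 mm by 193 mm) begins 47 mm behind the grasp point.
Start: joints at [93.627, 20.546, 0.682, 0, -70.136, -16.507], TCP at [0.15, 0.658, 0.227] pointing down, gripper open.
Joint ranges: [-176.03, 176.03], [-82.01, 121.73], [-58.28, 71.71], [-173.87, 95.51], [-174.79, -0.11], [-173.66, 173.66]. Speed limits (degrees/s): [136.94, 136.94, 172.46, 180, 180, 180].

### API

Orientations are given as [roll, pitch, yaw] about the fixed x, y, z axes, in that order (R = Rz(yaw) Ry(pitch) Rx(roll)).
In Python, from plant import ctrl gives the robot as it stands.
- The arm moves only by the tool carry_out, never from a script. Its argument "increments" is a list of rows, each a list of 7 numbers: the turn, a rotation vector about the world's x, y, z in degrees, then the shift along the world's x, y, z in mm, then the closure, from 0 (fully open) to 1 (shut). In form: [[ax, ay, az, dx, dy, dz, grip], ...]. A call has 1 to 20 rows; each row is the pose to reach, as a shift and turn from the pose commanded when the call began; what a row does not reach only later rows make up. A row lasts 1/8 s, in which the tool goes at most 62.5 mm and 10.7 degrees, less where a joint would pass 70% of its speed; a pose out of reach is approached as far as the arm can. A call with a gripper value outside its range is refused whole. The fingers move at their own pace and stop on an object; the grip force is fixed at half the most. Time passes only in rows, so rows that repeat a pose let the fingers close. It gives the time, the measured TCP pose, the force and the opening at its end, in the units of the state.
- ctrl.get_obs(): the state, without advancing time (a new reading comes with each control period).
- ctrl.snapshot(name): name is "scene" or "top"; returns a dict with "pixels" (420x560x3 uint8, blue, green, red), "intrinsics" (3x3 intrinsics, pixels), "dist" ([k1, k2, p1, p2, k3] as OpenCV has them; the pictures are not rectified), "rvec" (rotation vector, rad) and "tvec" (3), from world to camera coordinates, as OpenCV has them. Camera axes: x right, y down, z forward; pixel columns grow to the right and rows downward; lengths in m; the calibration is good to about 2 mm. A picture is of the moment at which its call begins. There is no depth.
- ctrl.close_job(): hands the job in, once; it reports no verdict.
Trained networks look in a picture, given as the dict that the camera call returned (one of the last four; its "shot" number tells which), for a name from the list of things; names that differ only in an ending like _2 or _b are one class to them, and where a whole thing is asked for, a point or a joint stands for the part that bears it (a point fixed in the world has none). Each returns a list of dicts, best first, with "confidence" (0 to 1); they miss things now and then, are a little off and sometimes report something else, mostly with a low value. They report only what shows in the picture. A call takes as long as a camera call. They do not tell look-alikes from the thing itself.
- ctrl.search_frame(picture, label): "centre" ([x, y, z] in m, in world coordinates, good to about 4 mm: the middle of the surface that is visible of it).
- ctrl.outline_of(picture, label): "pixels" (420x560 bool, what is visible of it).
The state is a dict: "clock": time; "joint_pos": joint angles; "qvel": joint speeds; "tau": joint torques, N m; "tool_pos": TCP position; "orientation": TCP orientation; "force": force on the tool from outside, world axes, zero at the start; "moment": the same for the moment, N m; "opening": finger opening in m.
Only numpy, scipy, OpenCV 4.12 (cv2) and the standard library are available. Lean on these libraries where they do the work, as an engineer would, in place of code of your own. Each camera call takes 0.05 s, during which the arm holds its last target. There are 200 camera calls.

### The job

Load the white flow-cell cartridge that lies loose in its bay of the sequencer: with a fingertip, press it down hard behind its blue ridge, against the sprung contacts, and keep pressing while you slide it forward so that its nose passes under the steel leaf-spring clip and it is fully home against the stop, lying flat. Do not lift the cartridge out of the bay or pry the clip up, and leave everything else on the bench standing where it is.

Things in the scene. Friction and masses are not known exactly. Their poses are not given: they have to be found in the camera images.
- sequencer: grey two-bay sequencer fixed to the bench, box 220 (x) x 190 (y) x 45 mm. Origin: centre of its underside; x is the loading direction, z up. Its flat top is the deck, 45 mm above the bench. Two bays run along x: the one to load is centred at y = +45 mm; the one at y = -45 mm is already loaded (cartridge with grey ridge, part of the machine).
- bay_stop (a point): middle of the stop face of the bay to load, at deck level, axes as the sequencer (in its frame at 85, 45, 45 mm). The bay is 55 mm wide between rails 7 mm high and 195 mm long; the stop block is 67 mm wide, 16 mm long, 18 mm high (24 mm with the clip's screws). Home means: the cartridge's nose touches this face.
- cartridge: white flat cartridge 100 (x) x 52 (y) x 12 mm, 70 g, loose in the bay, nose (+x) towards the stop. Origin: centre of its underside, z up. A blue ridge 6 mm high and 44 mm wide crosses its top at x = 6 to 12 mm; the flat ribbed top behind it is for the finger, which can push forward on the ridge. The part ahead of the ridge goes under the clip. Friction on the bay and clip about 0.25.
- nose (a point): middle of the lower edge of the cartridge's nose (cartridge x = 50, z = 0 mm). At the start it is 43 to 63 mm short of the stop and held 3 to 6 mm above the deck by the sprung contacts, while the tail rests on the deck
- thumb_pad (a point): the spot to press: on the cartridge's top face (12 mm above its underside), on its middle line, 12 mm behind the rear face of the blue ridge (cartridge x = -6 mm)
- clip_lip (a point): edge of the upturned lip of the steel leaf-spring clip, 30 mm wide, facing the cartridge. At rest it is 15 mm above the deck and 32 mm before the stop. 9 mm beyond the edge the leaf bows down to 9 mm above the deck; the cartridge lifts it 3 mm, and is then pressed by about 9 N. A nose not pressed down jams on the lip. At home the edge is 5 mm ahead of the ridge.
- clip_leaf (a joint): angle of the leaf-spring clip, rad: 0 at rest, about 0.10 when it rides on a cartridge that lies flat, at most 0.4
- contact_blades (a joint): angle of the three sprung brass contact blades in the bay floor, rad: 0 standing (they rise towards the stop, to 7 mm at their free ends), about 0.13 pressed flush. Pressing the thumb pad with about 6 to 13 N brings the cartridge flat on the deck, which does not yield; press a little harder than that. Sliding under the clip takes up to about 17 N forward.
- vial: bystander, leave it: amber glass vial with white cap, 26 mm wide, 55 mm high, beside the sequencer on its +y side; origin: centre of its underside
- tube_rack: bystander, leave it: orange tube rack 100 x 36 x 45 mm, beside the sequencer on its -y side; origin: centre of its underside
- buffer_bottle: bystander, leave it: glass bottle with blue cap, 66 mm wide, 150 mm high; origin: centre of its underside
- saline_bottle: bystander, leave it: glass bottle with red cap, 66 mm wide, 150 mm high; origin: centre of its underside
- flask: bystander, leave it: conical glass flask, 84 mm wide, 118 mm high; origin: centre of its underside
- beaker: bystander, leave it: glass beaker, 68 mm wide, 85 mm high; origin: centre of its underside
- tip_box: bystander, leave it: pipette tip box with yellow lid, 124 x 86 x 64 mm; origin: centre of its underside
- pipette: bystander, leave it: hand pipette lying on the bench, 250 mm long, 29 mm high; origin: centre of its underside
Not all that is in view belongs to the job. What is meant by the cartridge is not yellow, and is the smaller of those in its own colour.

How it is judged:
By the outcome, as a careful person would: the job done as asked, in the order asked, and still so for the second after the job is handed in, with the robot touching nothing.
It also fails if it takes over 58 s, if anything falls off the work surface, if the arm or the gripper's body presses on something with over 40 N, if the wrist force passes 120 N, or if a joint passes its speed limit or range.

## Working session

There is one attempt and no reset: what is moved stays moved. The work goes in short steps, Python scripts to look and compute and a tool call to move; the robot and the scene stay as the last step left them, time stands still between calls to the robot, and variables do not carry over. Pictures are saved under pics/ and viewed, about 8 in all and at most 12, crops included, and the job is handed in when it is done.

Besides the shell and the picture viewer there is one more tool, called after "Emit:" by a JSON object that holds its "api" and its "payload", one argument or row to a line. carry_out: Moves the arm, as the interface text tells. Its arguments: {"type":"object","properties":{"increments":{"type":"array"}},"required":["increments"]}

```bash
ls; mkdir -p pics; cat > h.py <<'E'
import numpy as np, cv2
from plant import ctrl
def proj(s,P): return cv2.projectPoints(np.float64(P).reshape(-1,1,3),s["rvec"],s["tvec"],s["intrinsics"],np.float64(s["dist"]))[0].reshape(-1,2)
def atz(s,uv,z):
    n=cv2.undistortPoints(np.float64(uv).reshape(-1,1,2),s["intrinsics"],np.float64(s["dist"])).reshape(-1,2)
    R=cv2.Rodrigues(np.float64(s["rvec"]))[0];t=np.ravel(s["tvec"]);c=-R.T@t
    d=np.c_[n,np.ones(len(n))]@R
    return c+d*((z-c[2])/d[:,2])[:,None]
E
python3 - <<'E'
from h import *
o=ctrl.get_obs();print(o["clock"],o["tool_pos"],o["orientation"],o["opening"])
for n in("scene","top"):
    s=ctrl.snapshot(n);cv2.imwrite(f"pics/{n}0.png",s["pixels"])
    for l in("sequencer","cartridge","clip_lip","thumb_pad","nose","bay_stop","vial"):
        try:print(n,l,[(np.round(d["centre"],3).tolist(),round(d["confidence"],2)) for d in ctrl.search_frame(s,l)])
        except Exception as e:print(l,e)
E
```

```text
pics
0.0 [0.15034425 0.65754225 0.22561478] [-1.79993668e+02 -9.46119930e-02 -1.02884434e+02] 0.08758633289963093
scene sequencer [([0.566, -0.116, 0.045], 0.81)]
scene cartridge [([0.581, 0.164, 0.012], 0.94), ([0.539, -0.057, 0.061], 0.77), ([0.354, 0.135, 0.017], 0.7)]
scene clip_lip [([0.613, -0.094, 0.06], 0.54)]
scene thumb_pad [([0.543, -0.062, 0.058], 0.75), ([0.578, 0.167, 0.018], 0.58)]
scene nose [([0.538, -0.06, 0.061], 0.92)]
scene bay_stop [([0.568, -0.122, 0.042], 0.72)]
scene vial [([0.583, 0.016, 0.036], 0.45)]
top sequencer [([0.528, -0.12, 0.042], 0.83)]
top cartridge [([0.562, 0.164, 0.016], 0.75), ([0.356, 0.134, 0.022], 0.72), ([0.533, -0.057, 0.059], 0.65)]
top clip_lip [([0.618, -0.092, 0.064], 0.53)]
top thumb_pad [([0.565, 0.166, 0.02], 0.95), ([0.348, 0.132, 0.016], 0.92), ([0.53, -0.059, 0.055], 0.9)]
top nose [([0.562, 0.162, 0.018], 0.85), ([0.535, -0.062, 0.056], 0.83), ([0.349, 0.133, 0.018], 0.66)]
top bay_stop [([0.533, -0.118, 0.043], 0.59), ([0.54, -0.434, 0.045], 0.3)]
top vial [([0.467, -0.221, 0.028], 0.43)]
```

View pics/top0.png

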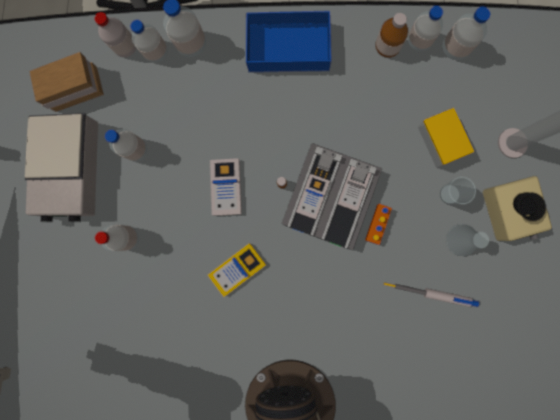

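View pics/scene0.png

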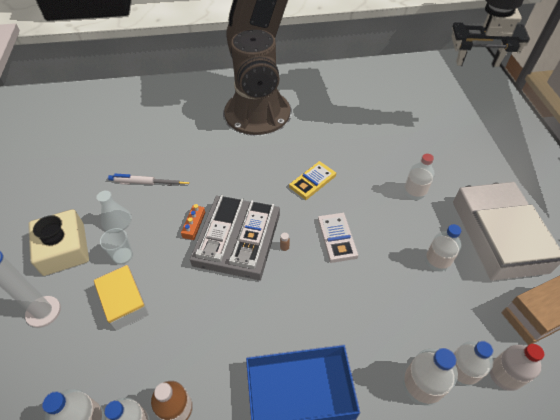

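Cartridge candidates in the top view: the large white one on the bench (225,187), the yellow one (237,270), and the small white one in the bay (315,200). The bay one fits, since it is white, the smaller of the two white ones, and lies in the sequencer. I'll confirm with a crop.

```bash
python3 - <<'E'
from h import *
a=cv2.imread("pics/top0.png")[135:260,265:400];b=cv2.imread("pics/scene0.png")[185:285,180:300]
a=cv2.resize(a,(540,500),interpolation=cv2.INTER_CUBIC)
b=cv2.resize(b,(600,500),interpolation=cv2.INTER_CUBIC)
cv2.imwrite("pics/cropt.png",cv2.convertScaleAbs(a,alpha=1.4));cv2.imwrite("pics/crops.png",cv2.convertScaleAbs(b,alpha=1.2))
E
```

```text
(no output)
```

View pics/cropt.png

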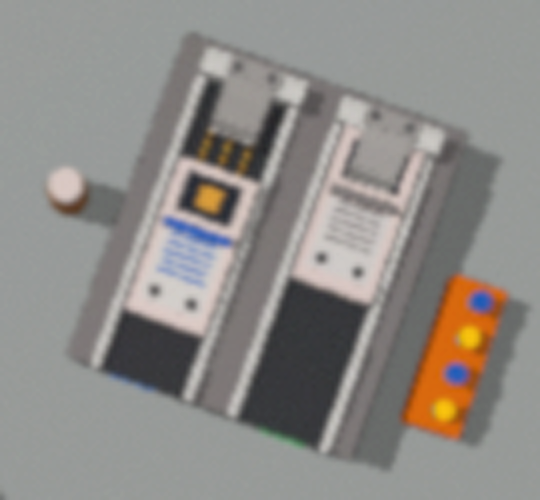

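View pics/crops.png

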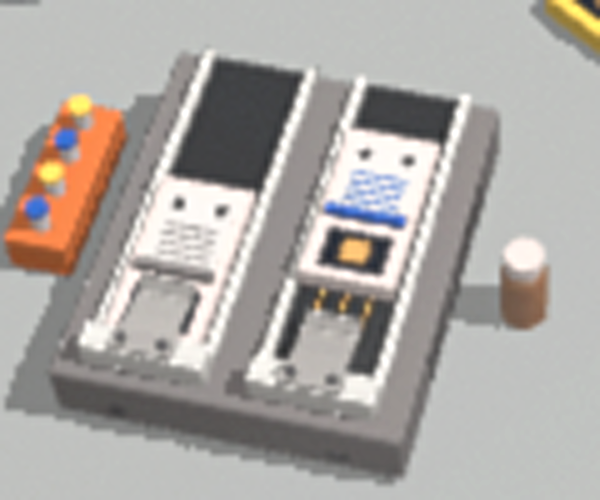

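```bash
cat > fit.py <<'E'
from h import *
from scipy.optimize import least_squares
def W(p,P):
    P=np.float64(P).reshape(-1,3)/1e3;c,s=np.cos(p[2]),np.sin(p[2])
    return np.c_[p[0]+c*P[:,0]-s*P[:,1],p[1]+s*P[:,0]+c*P[:,1],P[:,2]]
def C(p,x0,lift):  # cartridge -> sequencer frame
    a=np.arcsin(lift/100);P=np.float64(p).reshape(-1,3)
    X=P[:,0]+50;return np.c_[x0-100+X*np.cos(a)-P[:,2]*np.sin(a),45+P[:,1],45+X*np.sin(a)+P[:,2]*np.cos(a)]
E
python3 - <<'E'
from fit import *
S={n:ctrl.snapshot(n) for n in("top","scene")}
D=[(110,95,45),(110,-95,45),(-110,95,45),(-110,-95,45)]
ct=lambda a:(np.float64(a)+.5)/4-.5+[265,135]
cs=lambda a:(np.float64(a)+.5)/5-.5+[180,185]
obs={"top":(D[:3],ct([(190,33),(467,130),(70,358)])),"scene":(D,cs([(402,443),(52,375),(498,110),(183,55)]))}
K=[(9,0,18),(-50,26,12),(-50,-26,12),(50,26,12),(50,-26,12)]
co={"top":ct([(197,231),(122,312),(200,335),(180,158),(260,180)]),"scene":cs([(365,213),(440,142),(352,130),(388,290),(297,275)])}
def r(p,parts=False):
    o=[]
    for n in S:
        o+=[(proj(S[n],W(p,obs[n][0]))-obs[n][1]),(proj(S[n],W(p,C(K,p[3],4.5)))-co[n])]
    return o if parts else np.concatenate(o).ravel()
f=least_squares(r,[.56,-.12,-.3,30],loss="soft_l1",x_scale=[.01,.01,.1,10]);p=f.x
print(p[:2],np.degrees(p[2]),p[3],"gap",85-p[3])
for q in r(p,True):print(np.round(q,1).tolist())
np.save("p.npy",p)
print("pad",W(p,C([-6,0,12],p[3],4.5)),"stop",W(p,[85,45,45]),"lip",W(p,[53,45,60]))
print("vial");
for n in S:
    print([(d["centre"],d["confidence"]) for d in ctrl.search_frame(S[n],"vial")])
im=[]
for n,(x,y,w,h,k) in {"top":(265,135,135,125,3),"scene":(180,185,120,100,3)}.items():
    a=cv2.resize(S[n]["pixels"][y:y+h,x:x+w],None,fx=k,fy=k,interpolation=cv2.INTER_CUBIC)
    def L(P,c):
        q=(proj(S[n],W(p,P))-[x,y]+.5)*k;cv2.polylines(a,[np.int32(np.round(q))],True,c,1)
    L([D[0],D[1],D[3],D[2]],(0,255,0));L([(85,72.5,52),(85,17.5,52),(-110,17.5,52),(-110,72.5,52)],(255,0,255))
    L(C([K[1],K[2],K[4],K[3]],p[3],4.5),(0,0,255));L(C([(6,22,18),(12,22,18),(12,-22,18),(6,-22,18)],p[3],4.5),(0,255,255))
    L([(53,60,60),(53,30,60)],(255,255,0));L([(85,11.5,63),(85,78.5,63),(101,78.5,63),(101,11.5,63)],(0,128,255));im.append(cv2.copyMakeBorder(a,0,375-a.shape[0],0,0,0))
cv2.imwrite("pics/ov.png",np.hstack(im))
E
```

```text
[ 0.53604343 -0.10701804] -20.338686307146244 31.588392366059644 gap 53.411607633940356
[[-1.7, -1.1], [0.1, -0.1], [-1.6, -0.7]]
[[-0.6, -0.5], [0.0, -1.7], [0.4, -0.2], [-0.7, -1.2], [-0.8, 0.4]]
[[-0.4, -0.0], [-1.8, -0.6], [-0.3, -0.9], [-1.6, -1.1]]
[[-0.4, -0.5], [-0.6, 0.1], [-1.2, -0.8], [0.7, -0.6], [-0.3, -1.2]]
pad [[ 0.52824625 -0.05613569  0.05896784]] stop [[ 0.63138466 -0.09436694  0.045     ]] lip [[ 0.60137972 -0.08324473  0.06      ]]
vial
[([0.4666, -0.2225, 0.0288], 0.5)]
[([0.4548, 0.4234, 0.0809], 0.74), ([0.5802, 0.0147, 0.0393], 0.73), ([0.4766, -0.2278, 0.0297], 0.38)]
```

View pics/ov.png

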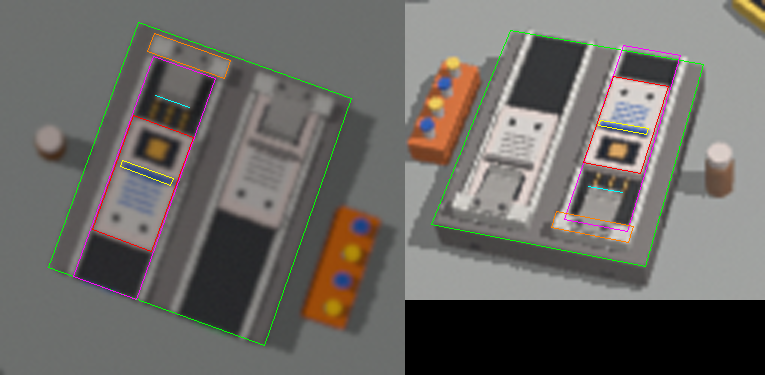

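The overlay confirms the target: the white cartridge with the blue ridge in the +y bay, nose about 53 mm short of the stop. I'll move above the thumb pad with the jaws closed and across the bay.

Emit:
{"api": "carry_out", "payload": {
  "increments": [
    [0,0,0,20,-38,0,1],
    [0,0,0,42,-80,0,1],
    [0,0,-1,65,-122,0,1],
    [0,0,-2,87,-165,0,1],
    [0,0,-2,110,-208,0,1],
    [0,0,-3,132,-250,0,1],
    [0,0,-3,155,-293,0,1],
    [0,0,-4,177,-336,0,1],
    [0,0,-4,200,-379,0,1],
    [0,0,-5,223,-422,0,1],
    [0,0,-5,245,-465,0,1],
    [0,0,-6,268,-508,0,1],
    [0,0,-6,290,-550,0,1],
    [0,0,-7,312,-592,-10,1],
    [0,0,-7.4,335,-635,-40,1],
    [0,0,-7.4,357,-677,-70,1],
    [0,0,-7.4,376,-713,-100,1],
    [0,0,-7.4,376,-713,-120,1],
    [0,0,-7.4,376,-713,-130,1],
    [0,0,-7.4,376,-713,-130,1]
  ]
}}

```text
clock: 3.5
tool_pos: [0.5262, -0.0548, 0.0964]
orientation: [180.0, -0.0, -110.3]
force: [0.5, 0.4, 0.9]
opening: 0.0003
```

```bash
cat > look.py <<'E'
import sys
from fit import *
p=np.load("p.npy");o=ctrl.get_obs()
t=np.float64(o["tool_pos"]);c,s=np.cos(p[2]),np.sin(p[2]);d=(t[:2]-p[:2])*1e3
print(o["clock"],t,o["orientation"],"seq xy",[c*d[0]+s*d[1],-s*d[0]+c*d[1]],"F",np.round(o["force"],1),o["opening"])
im=[]
for n in("top","scene"):
    S=ctrl.snapshot(n);q=proj(S,t)[0];x,y=(int(max(0,v)) for v in q-[45,50])
    a=cv2.resize(S["pixels"][y:y+100,x:x+100],(400,400),interpolation=cv2.INTER_CUBIC)
    im.append(cv2.convertScaleAbs(a,alpha=1.3)); print(n,"crop origin",x,y)
cv2.imwrite(sys.argv[1],np.hstack(im))
E
python3 look.py pics/l1.png
```

```text
3.5 [ 0.52621574 -0.05479888  0.09642207] [ 1.79966197e+02 -2.71943709e-02 -1.10252769e+02] seq xy [np.float64(-27.364733488910254), np.float64(45.547725584271845)] F [0.5 0.4 0.9] 0.0003372973638067319
top crop origin 266 146
scene crop origin 208 164
```

View pics/l1.png

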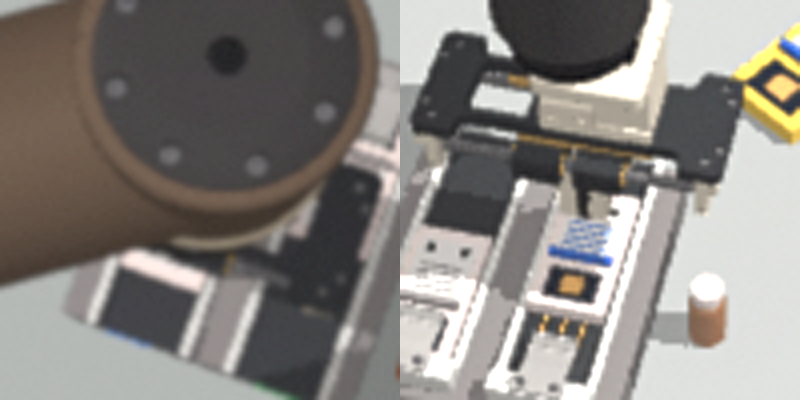

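The scene view shows the closed fingertip centred over the ribbed part, behind the blue ridge (580,250 in the crop). Descending.

Emit:
{"api": "carry_out", "payload": {
  "increments": [
    [0,0,0,0,0,-15,1],
    [0,0,0,0,0,-28,1],
    [0,0,0,0,0,-33,1],
    [0,0,0,0,0,-36,1],
    [0,0,0,0,0,-37,1],
    [0,0,0,0,0,-38,1],
    [0,0,0,0,0,-38,1]
  ]
}}

```text
clock: 4.47
tool_pos: [0.5267, -0.055, 0.0591]
orientation: [-180.0, 0.0, -110.3]
force: [-1.7, 0.4, 3.0]
opening: 0.0004
```

Emit:
{"api": "carry_out", "payload": {
  "increments": [
    [0,0,0,0,0,-1,1],
    [0,0,0,0,0,-2,1],
    [0,0,0,0,0,-2,1]
  ]
}}

```text
clock: 4.85
tool_pos: [0.5271, -0.0551, 0.0578]
orientation: [-179.9, 0.0, -110.3]
force: [-2.4, -0.1, 10.1]
opening: 0.0008
```

Emit:
{"api": "carry_out", "payload": {
  "increments": [
    [0,0,0,0,0,-1,1],
    [0,0,0,0,0,-2,1],
    [0,0,0,0,0,-2,1]
  ]
}}

```text
clock: 5.22
tool_pos: [0.5278, -0.0552, 0.0572]
orientation: [-179.8, 0.0, -110.2]
force: [-6.1, -0.2, 22.4]
opening: 0.0003
```

Emit:
{"api": "carry_out", "payload": {
  "increments": [
    [0,0,0,2,-1,0,1],
    [0,0,0,4,-1.5,0,1],
    [0,0,0,6,-2,0,1],
    [0,0,0,8,-3,0,1],
    [0,0,0,9,-3.5,0,1],
    [0,0,0,9,-3.5,0,1]
  ]
}}

```text
clock: 5.98
tool_pos: [0.5372, -0.0584, 0.0572]
orientation: [-179.8, 0.1, -110.2]
force: [-4.8, 1.2, 20.9]
opening: 0.0004
```

```bash
python3 look.py pics/l2.png
```

```text
5.975 [ 0.53723638 -0.05837469  0.05718773] [-1.79787943e+02  8.16044264e-02 -1.10215957e+02] seq xy [np.float64(-15.788345811906144), np.float64(46.02528392411442)] F [-4.8  1.2 20.9] 0.00044455991202588523
top crop origin 266 144
scene crop origin 208 176
```

View pics/l2.png

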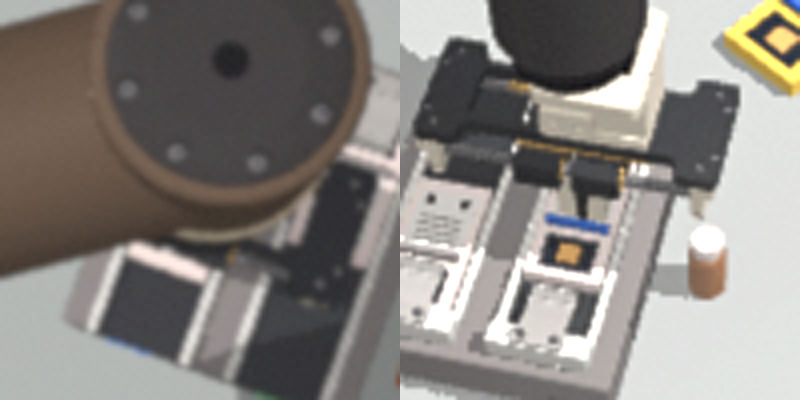

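The nose is now just before the clip lip (crop 570,270), lying flat, with the fingertip at the ridge. Continuing the slide with a little more pressure.

Emit:
{"api": "carry_out", "payload": {
  "increments": [
    [0,0,0,1,-0.4,-0.7,1],
    [0,0,0,3,-1.1,-0.7,1],
    [0,0,0,5,-1.9,-0.7,1],
    [0,0,0,7,-2.6,-0.7,1],
    [0,0,0,9,-3.3,-0.7,1],
    [0,0,0,11,-4.1,-0.7,1],
    [0,0,0,13,-4.8,-0.7,1],
    [0,0,0,15,-5.6,-0.7,1],
    [0,0,0,15,-5.6,-0.7,1]
  ]
}}

```text
clock: 7.2
tool_pos: [0.5516, -0.0638, 0.0572]
orientation: [-179.8, 0.1, -110.2]
force: [-10.3, 5.8, 29.4]
opening: 0.0006
```

Emit:
{"api": "carry_out", "payload": {
  "increments": [
    [0,0,0,2,-0.7,0,1],
    [0,0,0,4,-1.5,0,1],
    [0,0,0,6,-2.2,0,1],
    [0,0,0,8,-3,0,1],
    [0,0,0,10,-3.7,0,1],
    [0,0,0,12,-4.4,0,1],
    [0,0,0,14,-5.2,0,1],
    [0,0,0,14,-5.2,0,1]
  ]
}}

```text
clock: 8.2
tool_pos: [0.564, -0.0694, 0.0571]
orientation: [-180.0, -0.0, -110.2]
force: [-13.1, 3.7, 31.4]
opening: 0.0004
```

```bash
python3 look.py pics/l3.png
```

```text
8.2 [ 0.5640275  -0.06938318  0.05711087] [-1.79967137e+02 -1.46130904e-02 -1.10226706e+02] seq xy [np.float64(13.15868197761434), np.float64(45.014876511158356)] F [-13.1   3.7  31.4] 0.00039428643318954466
top crop origin 271 133
scene crop origin 205 185
```

View pics/l3.png

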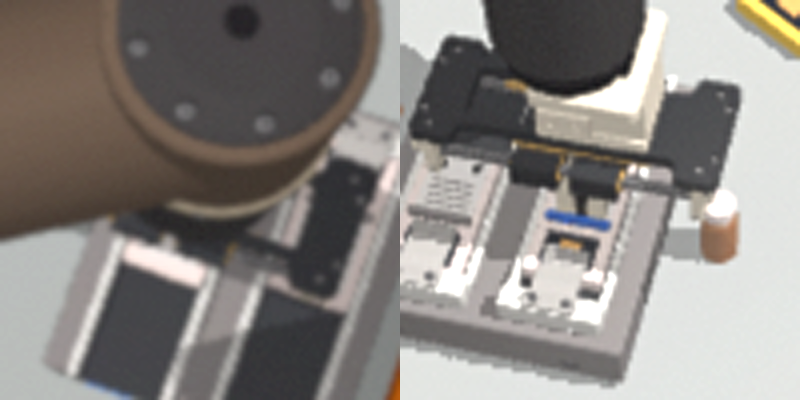

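The nose is under the clip, and the ridge is still short of the lip. Sliding on.

Emit:
{"api": "carry_out", "payload": {
  "increments": [
    [0,0,0,2,-0.7,0,1],
    [0,0,0,4,-1.5,0,1],
    [0,0,0,6,-2.2,0,1],
    [0,0,0,8,-3,0,1],
    [0,0,0,10,-3.7,0,1],
    [0,0,0,12,-4.4,0,1],
    [0,0,0,12,-4.4,0,1]
  ]
}}

```text
clock: 9.18
tool_pos: [0.5764, -0.0738, 0.0572]
orientation: [-179.9, -0.0, -110.2]
force: [-12.3, 3.8, 30.0]
opening: 0.0004
```

Emit:
{"api": "carry_out", "payload": {
  "increments": [
    [0,0,0,1,-0.4,0,1],
    [0,0,0,2,-0.7,0,1],
    [0,0,0,3,-1.1,0,1],
    [0,0,0,4,-1.5,0,1],
    [0,0,0,4,-1.5,0,1]
  ]
}}

```text
clock: 9.8
tool_pos: [0.5799, -0.0751, 0.0571]
orientation: [-180.0, -0.0, -110.2]
force: [-14.3, 5.7, 32.2]
opening: 0.0003
```

Emit:
{"api": "carry_out", "payload": {
  "increments": [
    [0,0,0,1,-0.4,0,1],
    [0,0,0,2,-0.7,0,1],
    [0,0,0,3,-1.1,0,1],
    [0,0,0,3,-1.1,0,1]
  ]
}}

```text
clock: 10.3
tool_pos: [0.58, -0.0752, 0.0571]
orientation: [179.7, -0.0, -110.3]
force: [-26.0, 14.0, 42.1]
opening: 0.0007
```

The force rises with no further motion, so it is at the stop (finger at seq x ≈ 30, as expected). I'll ease off, lift and check.

Emit:
{"api": "carry_out", "payload": {
  "increments": [
    [0,0,0,-3,1.1,0,1],
    [0,0,0,-3.5,1.3,1,1],
    [0,0,0,-4,1.5,4,1],
    [0,0,0,-4,1.5,10,1],
    [0,0,0,-4,1.5,30,1],
    [0,0,0,-4,1.5,60,1],
    [0,0,0,-24,21,110,1],
    [0,0,0,-54,71,130,1],
    [0,0,0,-84,121,130,1],
    [0,0,0,-109,171,130,1],
    [0,0,0,-134,221,130,1],
    [0,0,0,-154,271,130,1],
    [0,0,0,-174,321,130,1],
    [0,0,0,-194,361,130,1],
    [0,0,0,-194,361,130,1]
  ]
}}

```text
clock: 12.18
tool_pos: [0.3886, 0.2872, 0.184]
orientation: [-180.0, 0.0, -110.1]
force: [0.5, -0.9, -0.2]
opening: 0.0007
```

```bash
python3 - <<'E'
from fit import *
p=np.load("p.npy");print(ctrl.get_obs()["clock"],np.round(ctrl.get_obs()["force"],1))
im=[]
for n,(x,y,w,h) in {"top":(265,135,100,110),"scene":(185,185,100,110)}.items():
    S=ctrl.snapshot(n);k=4
    for l in("vial","cartridge"):print(n,l,[(np.round(d["centre"],3).tolist(),round(d["confidence"],2)) for d in ctrl.search_frame(S,l)])
    a=cv2.resize(S["pixels"][y:y+h,x:x+w],None,fx=k,fy=k,interpolation=cv2.INTER_CUBIC)
    a=cv2.convertScaleAbs(a,alpha=1.3)
    for yy in(45,-45):
        q=(proj(S,W(p,C([(6,22,18),(12,22,18),(12,-22,18),(6,-22,18)],85,0)+[0,yy-45,0]))-[x,y]+.5)*k
        cv2.polylines(a,[np.int32(np.round(q))],True,(0,255,255),1)
    im.append(a)
cv2.imwrite("pics/fin.png",np.hstack(im))
E
```

```text
12.175 [ 0.5 -0.9 -0.2]
top vial [([0.569, 0.019, 0.053], 0.45)]
top cartridge [([0.572, -0.074, 0.056], 0.8), ([0.351, 0.137, 0.018], 0.8), ([0.563, 0.168, 0.014], 0.58), ([0.571, 0.019, 0.054], 0.51)]
scene vial [([0.58, 0.013, 0.037], 0.46)]
scene cartridge [([0.576, -0.068, 0.059], 0.73), ([0.58, 0.164, 0.018], 0.61), ([0.353, 0.133, 0.018], 0.56)]
```

View pics/fin.png

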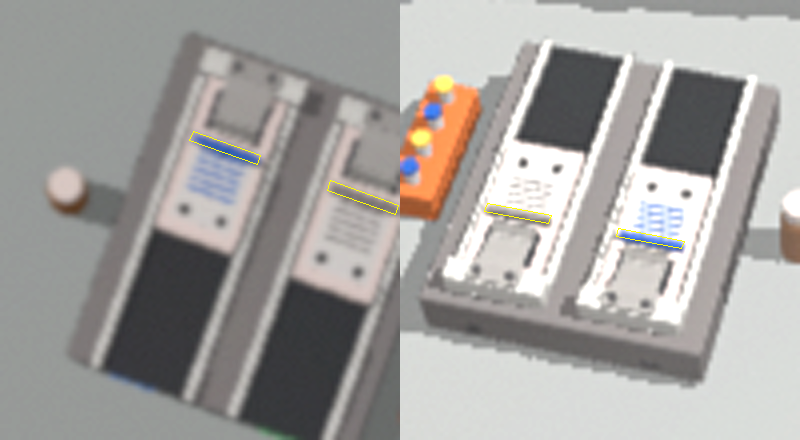

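The blue ridge sits at its predicted home position, with the same offset as the loaded neighbour's ridge. The clip lies over the nose and the vial and rack are unmoved. Handing in.

```bash
python3 -c "
from plant import ctrl
print(ctrl.close_job())"
```

```text
the job is handed in; nothing more can be done
None
```

The cartridge is loaded. I pressed its thumb pad down flat with the closed fingertip at about 20–30 N. I kept pressing while sliding it about 53 mm forward under the clip, until it stopped dead against the stop. The force rose to about 29 N forward and 42 N down with no further motion. I then eased off, lifted the finger and moved the arm clear, and handed in at about 12 s.

- **Position:** in both cameras the blue ridge lines up with its predicted home place and matches the already loaded cartridge. The nose is under the clip and the fingertip stayed at flat height through the slide.
- **Bystanders:** the vial and rack look unmoved beside the sequencer. I did not measure the others again; the arm passed well above them.
- **Disagreements:** the two cameras differ by about 1 pixel (2–3 mm), so home rests mainly on the hard stop and the match with the loaded cartridge. The vial detector also gave some low-confidence false hits elsewhere, which I ignored.

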